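# Close, latch and report the key box

### The arm

A 6-joint arm with a two-finger parallel gripper is mounted at the origin on the work surface. World frame = base frame: x ahead of the robot, y to its left, z up, the work surface at z = 0. Lengths are in mm, angles in degrees, forces in N, time in s.
With the tool pointing down it reaches from about 350 to 850 mm from the base axis. Payload 8.1 kg.
Tool frame: the origin (TCP) lies midway between the tips of the shut fingers; the grasp point (between the pads) lies 19 mm behind it (grip_point_offset is the distance from the TCP to the grasp point, in mm); x points along the fingers, z is the direction in which the jaws open and shut, and the axes are right-handed (so a half turn about x gives the same grasp; the last joint's range is limited). The gripper opens to 85 mm and grips with 20 to 120 N. Pads are 22 mm wide; open, the fingers measure 114 mm over their backs; the gripper's body (76 mm by 85 mm) begins 54 mm behind the grasp point. The pads swing forward as they close: fully open they stand 13 mm farther back than shut.
Start: joints at [70.909, 7.471, 85.268, -0, 87.261, -4.893], TCP at [147.141, 581.683, 231.292] pointing down, gripper open.
Joint ranges: [-169.43, 169.43], [-51.17, 129.36], [1.28, 143.12], [-76.62, 256.62], [0, 156.53], [-152.29, 152.29]. Speed limits (degrees/s): [136.94, 136.94, 159.86, 180, 180, 180].

### API

Orientations are given as [roll, pitch, yaw] about the fixed x, y, z axes, in that order (R = Rz(yaw) Ry(pitch) Rx(roll)).
In Python, from bench import sense, snapshot, hand_in, grip_point_offset gives the robot as it stands.
- The arm moves only by the tool carry_out, never from a script. Its argument "rows" is one flat list of numbers, 7 for each row, row after row: the turn, a rotation vector about the tool's x, y, z in units of 8 degrees (1.0 is 8 degrees), then the shift along the tool's x, y, z in units of 25 mm (1.0 is 25 mm), then the gripper command: -1 is fully open, 1 is shut, values between are in proportion. A call has 1 to 5 rows; each row is the pose to reach, as a shift and turn from the pose commanded when the call began, along the tool's axes at that moment; what a row does not reach only later rows make up. A row lasts 1/10 s, in which the tool goes at most 50 mm and 8.59 degrees, less where a joint would pass 70% of its speed; a pose out of reach is approached as far as the arm can. A call with a gripper value outside its range is refused whole. The fingers move at their own pace and stop on an object; "force" is the grip in N (left out, the last holds). Time passes only in rows, so rows that repeat a pose let the fingers close. It gives the time, the measured TCP pose, the force and the opening at its end, in the units of the state.
- sense(): the state, without advancing time (a new reading comes with each control period).
- snapshot(name): name is "scene" or "top"; returns a dict with "color" (400x640x3 uint8, red, green, blue), "fx", "fy", "cx", "cy" (pixels), "k1" (the pictures are not rectified: a ray, as slopes to the right and down, at radius r is drawn at 1 + k1 r^2 times it, then the intrinsics apply), "rvec" (rotation vector, rad) and "tvec" (3), from world to camera coordinates, as OpenCV has them. Camera axes: x right, y down, z forward; pixel columns grow to the right and rows downward; lengths in mm; the calibration is good to about 2 mm. A picture is of the moment at which its call begins. There is no depth.
- hand_in(): hands the job in, once; it reports no verdict.
The state is a dict: "time": time; "joint_pos": joint angles; "qd": joint speeds; "joint_efforts": joint torques, N m; "tool_pos": TCP position; "tcp_rot": TCP orientation; "ft_force": force on the tool from outside, world axes, zero at the start; "wrist_torque": the same for the moment, N m; "finger_gap": finger opening in mm.
Only numpy, scipy, OpenCV 4.12 (cv2) and the standard library are available. Lean on these libraries where they do the work, as an engineer would, in place of code of your own. Each camera call takes 0.05 s, during which the arm holds its last target.

### The job

The key nook is being closed up: push the smoked lid of the walnut key box gently shut with a fingertip, leaving the latch knob alone until the lid is down; then press the steel latch knob on the lid fully in, and last tap the button on top of the brass bell so the host knows the keys are locked away. Touch each only lightly, do not pick anything up or shove the bell about, and leave the mug, the tag and the loose key where they lie.

Things in the scene. Friction and masses are not known exactly. Their poses are not given: they have to be found in the camera images.
- keybox: walnut key box with open top, 190 (its x, depth) x 240 (its y, width) x 60 mm high, fixed to the counter; origin at the centre of its underside, z up, its front (-x) faces the robot, turned by up to 0.25 rad. The shut lid rests on 3 mm soft bumpers on its rim: lid top then 68 mm above the counter
- lid (a joint): angle (rad) of the smoked clear acrylic lid: 0 = shut, grows as its front edge rises; starts 0.35 to 0.8 open. Stiff hinges hold it where it is left; 1 to 3 N down near the front edge moves it. Panel 5 mm thick, 246 wide, 202 mm from hinge line to front edge. Shut: under 0.03; its soft bumpers give 1 to 2 mm at the front edge under 10 N. Slammed: over 2 rad/s. No press over 25 N, here or on knob or bell
- lid_hinge (a point): point on the lid's hinge line, at the middle of the box's far (+x) rim, 63 mm above the counter; the lid's underside lies in the plane through this line, which runs along the box's y. This point's axes turn with the lid: at joint 0 they equal the box's
- lid_front (a point): spot to push on the lid: on its top face, midway along the front edge, 15 mm in from that edge and 187 mm from the hinge line; its z is square to the lid's top face
- latch (a joint): travel (m) of the latch knob into the lid: 0 = standing out (unlatched), 0.008 = fully in (latched; over 0.0065 counts). It slides with about 4 N and stays where it is left; no spring. It moves with the lid and must not be touched while the lid is more than 0.05 rad open
- latch_top (a point): centre of the top face of the round steel latch knob, 26 mm across, on the lid's middle line, 45 mm behind lid_front (towards the hinge). Standing out, its top is 14 mm above the lid's top face; pressed in, 6 mm. A fixed steel rose 38 mm across and 4 mm high surrounds it. z is the outward direction
- bell: loose brass counter bell, 0.2 kg, dome 85 mm across on a black base, 62 mm tall to the top of its button; origin at the centre of its underside. It stands to the left or the right of the box
- bell_button (a joint): travel (m) of the bell's button: 0 = up, 0.005 = fully down; the spring takes 1.5 N to start it and 4 N to press it fully, and returns it. The bell rings at 0.003; not before the latch is in
- bell_top (a point): centre of the top of the bell's steel button, 16 mm across (10 mm flat), 62 mm above the counter when up
- mug: cream enamel mug, loose, 80 mm across, 85 mm tall, handle on its +y side pointing roughly away from the robot; origin at the centre of its underside; it stands on the other side of the box from the bell
- tag: mint green plastic key tag 56 x 28 x 5 mm with a steel split ring, lying loose on the counter in front of the box; origin at the centre of its underside
- key: loose flat steel wafer key 62 mm long, 24 mm across its bow, 3 mm thick, lying on the counter in front of the box; origin at its underside near the middle of its length
Mind the look-alikes: they are no part of the job. There is more than one size of the bell; the one meant has the size given above. Of the things that look like the mug, take the one that is farthest from the robot's base at the start.

How it is judged (in metres and radians):
On the way, in this order (a step that is already met when the one before it is completed fails the run):
1. the lid is shut, the latch knob still out (value of joint lid below 0.03 rad and value of joint latch below 0.002 m), for 0.1 s.
2. the latch knob is pressed fully in, the lid down (value of joint latch above 0.0065 m and value of joint lid below 0.03 rad), for 0.1 s.
3. the bell's button is tapped down (value of joint bell_button above 0.003 m).
At the end, for the whole second after the job is handed in: Lid shut (under 0.03 rad), latch knob in (over 6.5 of 8 mm), bell's button up again, bell upright, at rest and within 20 mm of where it stood; mug upright, mug, tag and key within 15 mm of where they were (all of step 2 and value of joint bell_button below 0.0015 m and distance of bell from where it was at the start of the episode below 0.02 m and angle between each of bell, mug's own z axis and vertical below 0.08 rad and linear speed of bell below 0.02 m/s and distance of each of mug, tag, key from where it was at the start of the episode below 0.015 m); the robot touches nothing.
It fails at once if the latch knob was touched or pushed in while the lid was open (value of joint lid above 0.05 rad and (contact force between latch and the fingers above 0.5 N or contact force between latch and the arm above 0.5 N or value of joint latch above 0.002 m)).
It fails at once if the bell was rung before the key box was latched (value of joint bell_button above 0.003 m and value of joint latch below 0.006 m).
It fails at once if the lid was lifted further open (over 0.9 rad) or slammed (over 2 rad/s) (value of joint lid above 0.9 rad or velocity of joint lid below -2 rad/s).
It fails at once if the lid, its latch or the bell was pressed with over 25 N, or by the arm instead of the fingers (over 5 N) (contact force between any of lid, bell and the fingers above 25 N or contact force between any of lid, bell and the arm above 5 N).
It fails at once if the bell was lifted or moved more than 20 mm, or the mug, tag or key lifted or moved more than 15 mm (height (world z) of bell above 0.008 m or distance of bell from where it was at the start of the episode above 0.02 m or distance of any of mug, tag, key from where it was at the start of the episode above 0.015 m).
It also fails if it takes over 56 s, if anything falls off the work surface, if the arm or the gripper's body presses on something with over 40 N, if the wrist force passes 120 N, or if a joint passes its speed limit or range.

## Working session

There is one attempt and no reset: what is moved stays moved. The work goes in short steps, Python scripts to look and compute and a tool call to move; the robot and the scene stay as the last step left them, time stands still between calls to the robot, and variables do not carry over. Pictures are saved under pics/ and viewed, and the job is handed in when it is done.

Besides the shell and the picture viewer there is one more tool, called after "Request:" as name(argument=value, ...) on one line, values as JSON. carry_out: Moves the arm, as the interface text tells. Its arguments: {"type":"object","properties":{"rows":{"type":"array","items":{"type":"number"}},"force":{"type":"number"}},"required":["rows"]}

```bash
ls; mkdir -p pics; python3 - <<'E'
from bench import *
import cv2
print(sense())
for n in("scene","top"):
    s=snapshot(n); cv2.imwrite(f"pics/{n}0.png",s["color"][:,:,::-1]); 
    print({k:v for k,v in s.items() if k!="color"})
E
```

```text
pics
{'time': 0.0, 'joint_pos': array([ 7.09079946e+01,  7.51544199e+00,  8.53308348e+01, -1.23817132e-03,
        8.72625090e+01, -4.89193837e+00]), 'qd': array([ 0.07040071,  0.02923441, -0.05684337, -0.01919964, -0.05363586,
        0.06403147]), 'joint_efforts': array([ 5.44062971e-05, -5.69390774e+01, -5.00560248e+01, -1.31798633e-04,
        1.43406243e-02, -4.98820910e-06]), 'tool_pos': array([146.97313641, 581.13436017, 230.22605956]), 'tcp_rot': array([ 175.75935526,   89.89120722, -108.44065151]), 'ft_force': array([-1.1600373 ,  0.04161534,  0.24328551]), 'wrist_torque': array([-0.03870144, -0.04273707, -0.00537108]), 'finger_gap': 85.62689393647351}
{'fx': 374.9417527728453, 'fy': 374.9417527728453, 'cx': 322.40577922709406, 'cy': 192.2473349541762, 'k1': -0.0254572879108071, 'rvec': array([ 0.9107955 ,  2.47399007, -1.10273856]), 'tvec': array([ 412.062471  , -156.61565748, 1202.56863047])}
{'fx': 414.15779263575143, 'fy': 414.15779263575143, 'cx': 315.09683577389035, 'cy': 195.16283804896898, 'k1': 0.012470812622186729, 'rvec': array([ 2.15462212, -2.10526611,  0.2243139 ]), 'tvec': array([-24.37303891, 547.88988063, 871.94434412])}
```

View pics/scene0.png

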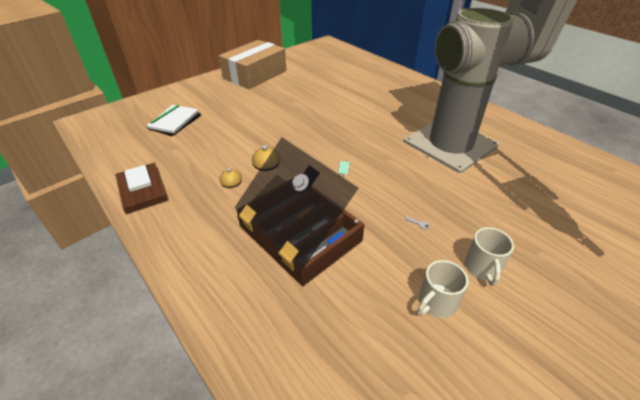

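View pics/top0.png

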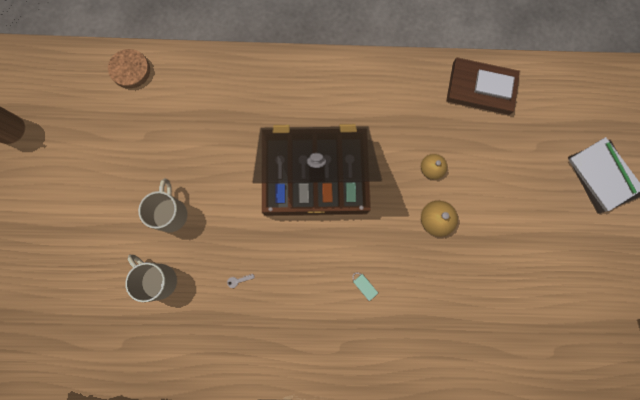

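```bash
cat > h.py <<'E'
import numpy as np, cv2
from bench import *
def cam(n):
    s=snapshot(n); R=cv2.Rodrigues(np.array(s["rvec"]))[0]; return s,R
def ray(s,u,v):
    R=cv2.Rodrigues(np.array(s["rvec"]))[0]
    K=np.array([[s["fx"],0,s["cx"]],[0,s["fy"],s["cy"]],[0,0,1]])
    p=cv2.undistortPoints(np.array([[[u,v]]],float),K,np.array([s["k1"],0,0,0,0]))[0,0]
    # exact model check: distort = 1+k1 r^2
    d=R.T@np.array([p[0],p[1],1]); o=-R.T@np.array(s["tvec"]); return o,d/np.linalg.norm(d)
def onz(s,u,v,z):
    o,d=ray(s,u,v); return o+d*(z-o[2])/d[2]
def proj(s,P):
    K=np.array([[s["fx"],0,s["cx"]],[0,s["fy"],s["cy"]],[0,0,1]])
    return cv2.projectPoints(np.array(P,float).reshape(-1,1,3),np.array(s["rvec"]),np.array(s["tvec"]),K,np.array([s["k1"],0,0,0,0]))[0][:,0]
def tri(r1,r2):
    (o1,d1),(o2,d2)=r1,r2
    t=np.linalg.lstsq(np.stack([d1,-d2],1),o2-o1,rcond=None)[0]
    a,b=o1+t[0]*d1,o2+t[1]*d2; return (a+b)/2,np.linalg.norm(a-b)
E
python3 - <<'E'
from h import *
t,_=cam("top"); s,_=cam("scene")
def crop(I,x0,y0,x1,y1,k,n): cv2.imwrite(n,cv2.resize(I[y0:y1,x0:x1,::-1],None,fx=k,fy=k,interpolation=cv2.INTER_CUBIC))
crop(t["color"],245,115,385,225,5,"pics/tbox.png")
crop(s["color"],210,130,370,285,4.5 and 4,"pics/sbox.png")
for nm,I in(("top",t),("scene",s)):
    hsv=cv2.cvtColor(I["color"],cv2.COLOR_RGB2HSV)
    m=cv2.inRange(hsv,(14,150,60),(30,255,255))
    n,l,st,c=cv2.connectedComponentsWithStats(m)
    for i in range(1,n):
        if st[i,4]>60: print(nm,st[i],c[i])
E
```

```text
scene [112  49  17  23  87] [119.74712644  61.29885057]
scene [253 148  20  20 222] [260.88738739 156.91441441]
scene [221 170  20  16 241] [230.4439834  178.18672199]
scene [238 205  18  27 257] [247.0155642  217.04280156]
scene [278 242  20  30 330] [287.93939394 255.09090909]
```

View pics/tbox.png

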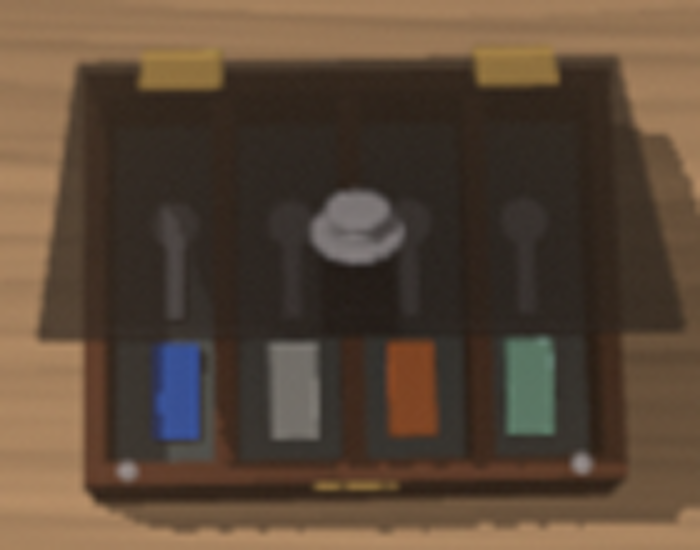

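View pics/sbox.png

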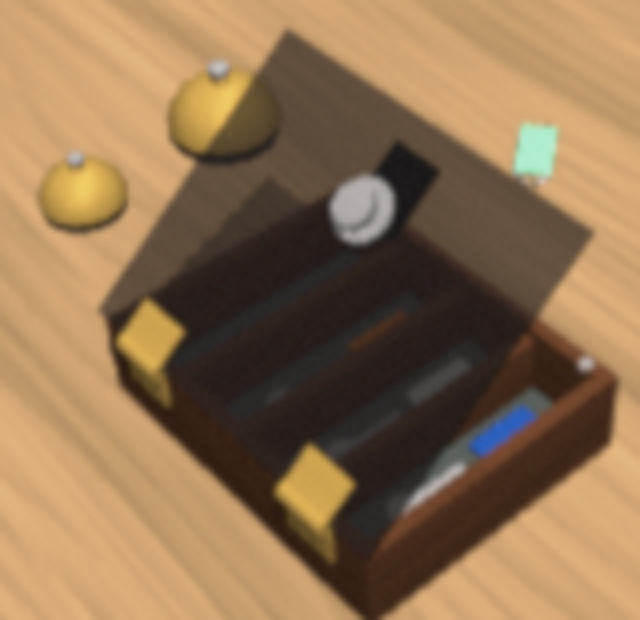

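```bash
cat > m.py <<'E'
from h import *
t,_=cam("top"); s,_=cam("scene")
T=lambda x,y:((x+.5)/5-.5+245,(y+.5)/5-.5+115)
S=lambda x,y:((x+.5)/4-.5+210,(y+.5)/4-.5+130)
P={}
for n,a,b in(("frontL",(38,338),(593,233)),("frontR",(685,330),(287,30)),("farR",(617,58),(100,312)),("knobtop",(358,210),(370,212))):
    P[n],e=tri(ray(t,*T(*a)),ray(s,*S(*b))); print(n,P[n].round(1),"gap",round(e,1))
print("width",np.linalg.norm(P["frontL"]-P["frontR"]),"len",np.linalg.norm(P["farR"]-P["frontR"]))
fl,fr=onz(t,*T(86,485),60),onz(t,*T(626,478),60); print("rim",fl,fr,np.linalg.norm(fl-fr),"yaw",np.arctan2(-(fl-fr)[0],(fl-fr)[1]))
bl,br=onz(t,*T(78,65),64),onz(t,*T(617,58),64); print("far lid",bl,br,np.linalg.norm(bl-br),"yaw",np.arctan2(-(bl-br)[0],(bl-br)[1]))
for n,I,bx in(("bt",t["color"],(415,145,465,245)),("bs",s["color"],(215,140,285,195))):
    x0,y0,x1,y1=bx; cv2.imwrite(f"pics/{n}.png",cv2.resize(I[y0:y1,x0:x1,::-1],None,fx=6 if n=="bt" else 8,fy=6 if n=="bt" else 8,interpolation=cv2.INTER_CUBIC))
E
python3 m.py
```

```text
frontL [543.1 110.4 192.7] gap 0.2
frontR [ 553.  -135.6  192.8] gap 0.7
farR [ 708.  -127.9   65.2] gap 2.3
knobtop [601.   -6.3 164.2] gap 11.2
width 246.2272585010555 len 201.01165152715294
rim [507.26018703 104.42043974  60.        ] [ 516.16673192 -132.83107596   60.        ] 237.4186349993879 yaw 0.037522898131833564
far lid [698.93222692 116.29044748  64.        ] [ 709.40891121 -128.82590828   64.        ] 245.34014912917115 yaw 0.04271567869224558
```

```bash
sleep 0.1
```

```text
(no output)
```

View pics/bt.png

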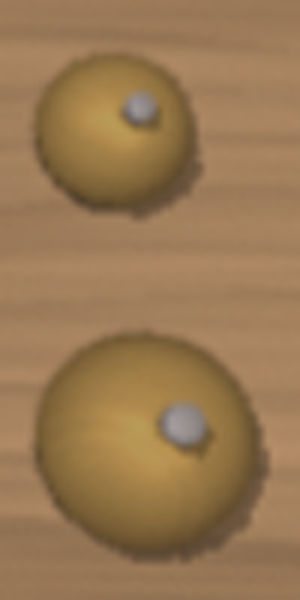

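View pics/bs.png

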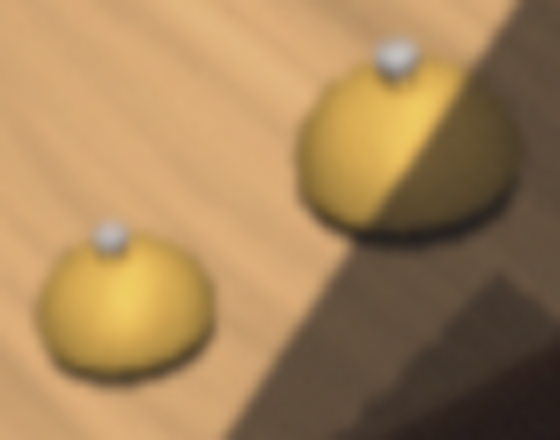

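```bash
python3 - <<'E'
from h import *
t,_=cam("top"); s,_=cam("scene")
T=lambda x,y:((x+.5)/6-.5+415,(y+.5)/6-.5+145)
S=lambda x,y:((x+.5)/8-.5+215,(y+.5)/8-.5+140)
for n,a,b in(("small",(140,106),(110,235)),("big",(184,423),(397,54))):
    p,e=tri(ray(t,*T(*a)),ray(s,*S(*b))); print(n,p.round(1),e, "at62",onz(t,*T(*a),62), onz(s,*S(*b),62))
for n,a,b in(("small",(36,130),(194,130)),("big",(35,440),(260,440))):
    print(n,np.linalg.norm(onz(t,*T(*a),20)-onz(t,*T(*b),20)))
# lid angle
H=np.array([704.2,-6.3,63.]); yaw=.042
F=np.array([548,-12.6,192.75])
for z in (63,65,68): print(np.arctan2(F[2]-z, np.hypot(*(F-H)[:2])))
E
```

```text
small [ 633.7 -292.3   44.6] 0.7670379291021119 at62 [ 629.0669824  -286.91462843   62.        ] [ 642.45871747 -270.59235164   62.        ]
big [ 509.  -299.2   60. ] 1.0847259681001464 at62 [ 509.07992372 -298.89418593   62.        ] [ 510.20987469 -296.03390116   62.        ]
small 62.330184499382625
big 86.65584453055295
0.6927625042234506
0.6851394905703672
0.6735243681301564
```

```bash
cat >> h.py <<'E'
from scipy.spatial.transform import Rotation as Ro
def Rt(st): return Ro.from_euler("xyz",st["tcp_rot"],degrees=True).as_matrix()
def plan(target,zdir=None):
    st=sense();R=Rt(st);p=np.array(st["tool_pos"])
    print("t",st["time"],"p",p.round(1),"F",np.round(st["ft_force"],1),"axes",R.round(3).tolist())
    print("shift",(R.T@(np.array(target,float)-p)/25).round(3))
    if zdir is not None:
        x=np.array([0,0,-1.]);z=np.array(zdir,float);z/=np.linalg.norm(z);y=np.cross(z,x)
        G=np.stack([x,y,z],1); print("turn",(np.degrees(Ro.from_matrix(R.T@G).as_rotvec())/8).round(3))
E
python3 - <<'E'
from h import *
plan([570,30,260],[-.042,1,0]); plan([570,30,260],[.042,-1,0])
E
```

```text
t 0.4 p [147.1 581.6 231.1] F [ 1.2  0.6 -0.6] axes [[-0.0, -0.969, 0.245], [-0.0, 0.245, 0.969], [-1.0, 0.0, -0.0]]
shift [ -1.151 -21.81  -17.243]
turn [-2.075e+00 -2.000e-03 -1.000e-03]
t 0.4 p [147.1 581.6 231.1] F [ 1.2  0.6 -0.6] axes [[-0.0, -0.969, 0.245], [-0.0, 0.245, 0.969], [-1.0, 0.0, -0.0]]
shift [ -1.151 -21.81  -17.243]
turn [ 2.0425e+01 -1.0000e-03  3.0000e-03]
```

Request:
carry_out(rows=[0,0,0,-1.2,0,0,1,-0.5,0,0,-1.2,-1.5,-1.2,1,-1,0,0,-1.2,-3,-2.4,1,-1.5,0,0,-1.2,-4.5,-3.6,1,-2.07,0,0,-1.2,-6,-4.8,1], force=40)

```text
time: 0.9
tool_pos: [263.8, 427.1, 261.4]
tcp_rot: [-51.3, 90.0, 41.3]
ft_force: [1.0, 0.3, -0.6]
finger_gap: 12.2
```

```bash
python3 -c "
from h import *
plan([570,30,260],[-.042,1,0])"
```

```text
t 0.9 p [263.8 427.1 261.4] F [ 1.   0.3 -0.6] axes [[0.0, -0.999, -0.045], [0.0, -0.045, 0.999], [-1.0, -0.0, 0.0]]
shift [  0.056 -11.523 -16.42 ]
turn [0.021 0.002 0.003]
```

Request:
carry_out(rows=[0,0,0,0,-1.1,-1.6,1,0,0,0,0,-2.2,-3.2,1,0,0,0,0,-3.4,-4.8,1,0,0,0,0,-4.5,-6.4,1,0,0,0,0,-5.6,-8,1])

```text
time: 1.4
tool_pos: [412.2, 232.8, 261.6]
tcp_rot: [-65.6, 89.9, 26.8]
ft_force: [1.1, 0.6, -0.2]
finger_gap: 0.1
```

Request:
carry_out(rows=[0,0,0,0,-1.1,-1.6,1,0,0,0,0,-2.2,-3.2,1,0,0,0,0,-3.4,-4.8,1,0,0,0,0,-4.5,-6.4,1,0,0,0,0,-5.6,-8,1])

```text
time: 1.9
tool_pos: [560.4, 38.5, 261.5]
tcp_rot: [-78.9, 90.0, 13.5]
ft_force: [0.4, 2.1, 0.5]
finger_gap: -0.2
```

```bash
python3 -c "
from h import *
plan([570,30,260],[-.042,1,0])
s,_=cam('scene'); cv2.imwrite('pics/s1.png',s['color'][:,:,::-1])
print(sense()['finger_gap'])"
```

```text
t 1.9 p [560.4  38.5 261.5] F [0.4 2.1 0.5] axes [[0.001, -0.999, -0.041], [0.0, -0.041, 0.999], [-1.0, -0.001, 0.0]]
shift [ 0.059 -0.37  -0.356]
turn [-0.007  0.001  0.004]
0.38243099829268534
```

View pics/s1.png

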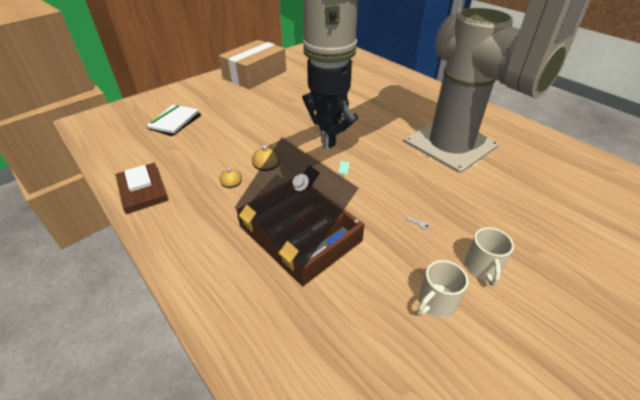

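Request:
carry_out(rows=[0,0,0,0.6,-0.35,0,1,0,0,0,1.2,-0.7,0,1,0,0,0,1.8,-0.7,0,1,0,0,0,2.4,-0.7,0,1,0,0,0,2.8,-0.7,0,1])

```text
time: 2.45
tool_pos: [575.4, 42.3, 188.8]
tcp_rot: [85.5, 89.8, 177.9]
ft_force: [-0.3, -0.1, 0.3]
finger_gap: -0.4
```

Request:
carry_out(rows=[0,0,0,0.1,0,0,1,0,0,0,0.2,0,0,1,0,0,0,0.3,0,0,1,0,0,0,0.4,0,0,1,0,0,0,0.5,0,0,1])

```text
time: 2.95
tool_pos: [577.2, 41.1, 179.2]
tcp_rot: [-92.0, 89.9, 0.3]
ft_force: [-0.2, -0.0, -0.0]
finger_gap: -0.0
```

```bash
python3 -c "
from h import *
plan([560,38,152.7],[-.042,1,0])
s,_=cam('scene'); cv2.imwrite('pics/s2.png',cv2.resize(s['color'][100:300,200:400,::-1],None,fx=3,fy=3))"
```

```text
t 2.95 p [577.2  41.1 179.2] F [-0.2 -0.  -0. ] axes [[0.001, -0.999, -0.041], [0.0, -0.041, 0.999], [-1.0, -0.001, -0.0]]
shift [ 1.061  0.694 -0.096]
turn [-0.006 -0.     0.008]
```

View pics/s2.png

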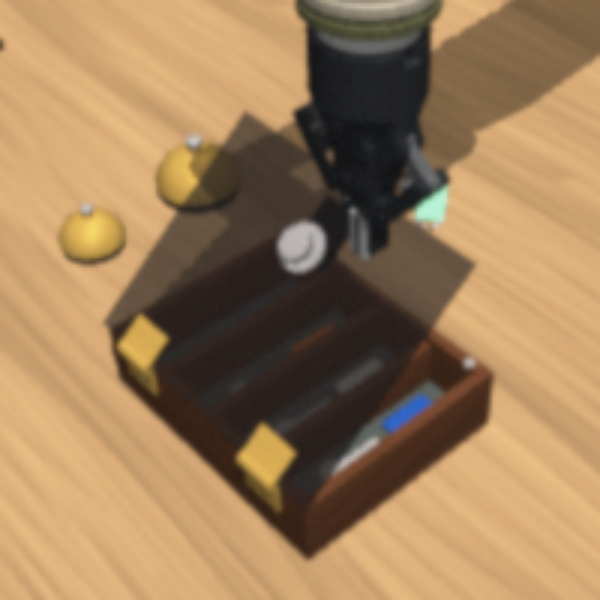

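Request:
carry_out(rows=[0,0,0,0.2,0.1,0,1,0,0,0,0.4,0.25,0,1,0,0,0,0.6,0.4,0,1,0,0,0,0.8,0.55,0,1,0,0,0,1.06,0.69,0,1])

```text
time: 3.5
tool_pos: [559.3, 40.4, 152.0]
tcp_rot: [-104.7, 90.0, -12.4]
ft_force: [-0.5, -0.2, 1.2]
finger_gap: -0.2
```

```bash
python3 -c "
from h import *
plan([545,38,120],[-.042,1,0])
s,_=cam('scene'); cv2.imwrite('pics/s3.png',cv2.resize(s['color'][100:300,200:400,::-1],None,fx=3,fy=3))"
```

```text
t 3.5 p [559.3  40.4 152. ] F [-0.5 -0.2  1.2] axes [[0.0, -0.999, -0.041], [-0.0, -0.041, 0.999], [-1.0, -0.0, -0.0]]
shift [ 1.279  0.575 -0.073]
turn [-0.006 -0.     0.001]
```

View pics/s3.png

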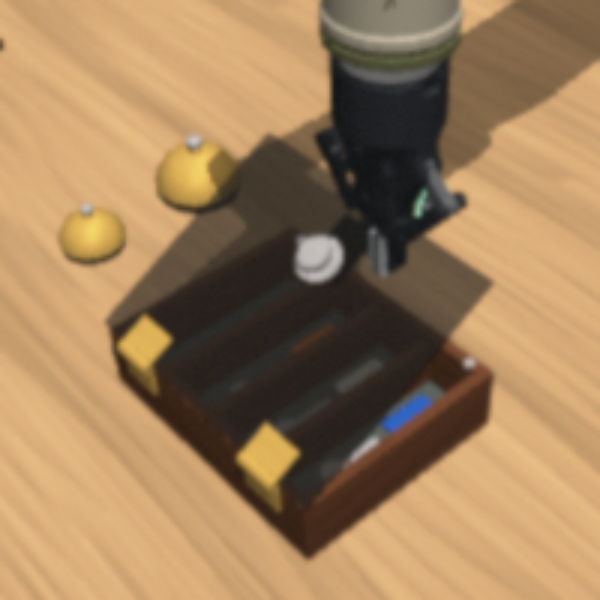

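Lid follows the finger with about 1 N; the knob is well to the side. Continuing.

Request:
carry_out(rows=[0,0,0,0.26,0.15,0,1,0,0,0,0.52,0.28,0,1,0,0,0,0.78,0.39,0,1,0,0,0,1.04,0.49,0,1,0,0,0,1.28,0.57,0,1])

```text
time: 4.05
tool_pos: [544.9, 39.8, 119.5]
tcp_rot: [84.2, 90.0, 176.6]
ft_force: [-0.4, 0.4, 0.9]
finger_gap: -0.0
```

Request:
carry_out(rows=[0,0,0,0.24,0.08,0,1,0,0,0,0.48,0.15,0,1,0,0,0,0.72,0.21,0,1,0,0,0,0.96,0.26,0,1,0,0,0,1.2,0.3,0,1])

```text
time: 4.55
tool_pos: [537.8, 39.6, 89.8]
tcp_rot: [82.9, 90.0, 175.3]
ft_force: [-0.2, 0.8, 1.3]
finger_gap: -0.3
```

```bash
python3 -c "
from h import *
plan([535.5,38,68],[-.042,1,0])"
```

```text
t 4.55 p [537.8  39.6  89.8] F [-0.2  0.8  1.3] axes [[-0.0, -0.999, -0.041], [0.0, -0.041, 0.999], [-1.0, 0.0, 0.0]]
shift [ 0.871  0.093 -0.059]
turn [-0.005  0.    -0.001]
```

Request:
carry_out(rows=[0,0,0,0.16,0.03,0,1,0,0,0,0.32,0.06,0,1,0,0,0,0.48,0.08,0,1,0,0,0,0.62,0.09,0,1,0,0,0,0.74,0.09,0,1])

```text
time: 5.05
tool_pos: [535.6, 39.5, 71.5]
tcp_rot: [129.0, 90.0, -138.7]
ft_force: [-1.0, 0.5, 1.3]
finger_gap: 0.0
```

Request:
carry_out(rows=[0,0,0,0.04,0,0,1,0,0,0,0.08,0,0,1,0,0,0,0.12,0,0,1,0,0,0,0.14,0,0,1,0,0,0,0.14,0,0,1])

```text
time: 5.55
tool_pos: [535.6, 39.5, 68.2]
tcp_rot: [119.8, 90.0, -147.9]
ft_force: [0.0, -0.1, 0.3]
finger_gap: -0.1
```

Request:
carry_out(rows=[0,0,0,0.02,0,0,1,0,0,0,0.04,0,0,1,0,0,0,0.04,0,0,1])

```text
time: 5.85
tool_pos: [535.7, 39.5, 67.4]
tcp_rot: [-98.6, 90.0, -6.2]
ft_force: [-1.6, 0.2, 1.5]
finger_gap: 0.0
```

Request:
carry_out(rows=[0,0,0,0.02,0,0,1,0,0,0,0.04,0,0,1,0,0,0,0.04,0,0,1])

```text
time: 6.15
tool_pos: [535.8, 39.5, 66.8]
tcp_rot: [-101.0, 90.0, -8.6]
ft_force: [-3.2, -0.5, 6.2]
finger_gap: 0.1
```

Request:
carry_out(rows=[0,0,0,0.03,0,0,1,0,0,0,0.03,0,0,1,0,0,0,-0.2,0,0,1,0,0,0,-0.8,0,0,1,0,0,0,-1.8,0,0,1])

```text
time: 6.65
tool_pos: [534.3, 39.5, 110.7]
tcp_rot: [86.9, 89.8, 179.3]
ft_force: [-0.0, -0.2, 0.6]
finger_gap: -0.1
```

```bash
python3 -c "
from h import *
plan([560,-12,110],[-.042,1,0])
s,_=cam('scene'); cv2.imwrite('pics/s4.png',cv2.resize(s['color'][100:300,200:400,::-1],None,fx=3,fy=3))
s,_=cam('top'); cv2.imwrite('pics/t4.png',cv2.resize(s['color'][115:235,240:390,::-1],None,fx=5,fy=5,interpolation=cv2.INTER_CUBIC))"
```

```text
t 6.65 p [534.3  39.5 110.7] F [-0.  -0.2  0.6] axes [[-0.003, -0.999, -0.041], [0.0, -0.041, 0.999], [-1.0, 0.003, 0.0]]
shift [ 0.025 -0.944 -2.099]
turn [-0.006  0.001 -0.024]
```

View pics/s4.png

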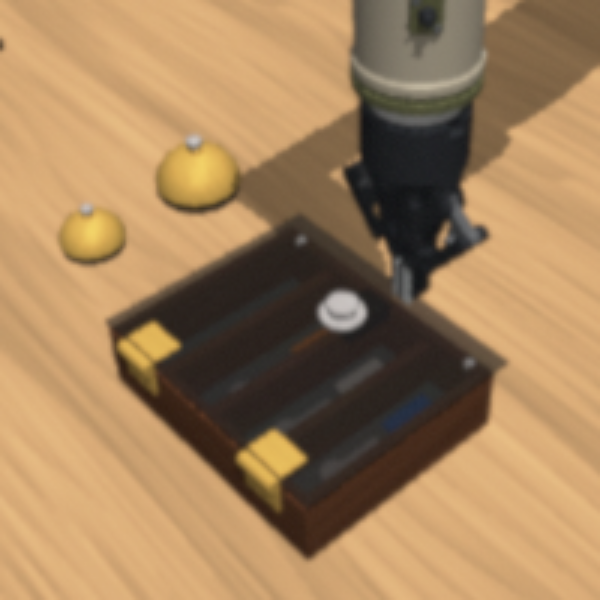

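View pics/t4.png

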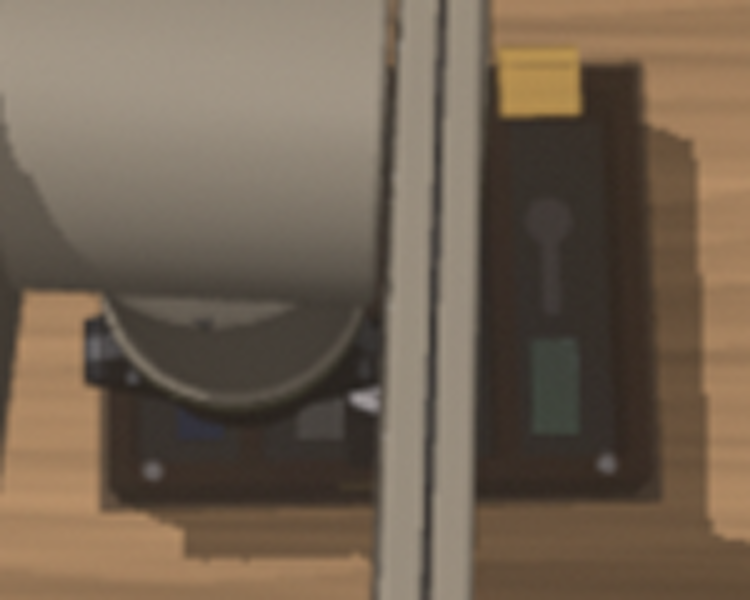

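```bash
python3 - <<'E'
from h import *
s,_=cam('scene'); t,_=cam('top')
S=lambda x,y:((x+.5)/3-.5+200,(y+.5)/3-.5+100)
T=lambda x,y:((x+.5)/5-.5+240,(y+.5)/5-.5+115)
a,b=onz(s,*S(300,214),68),onz(s,*S(508,365),68);print(a,b,np.linalg.norm(a-b))
print("knob",onz(s,*S(344,303),82),"rose",onz(s,*S(343,311),72))
p=onz(t,*T(100,508),68);q=onz(t,*T(660,498),68);print(p,q,np.linalg.norm(p-q))
print(tri(ray(s,*S(300,214)),ray(t,*T(660,498))),tri(ray(s,*S(508,365)),ray(t,*T(100,508))))
E
```

```text
[ 506.57175252 -133.51742935   68.        ] [498.81077679 112.96626106  68.        ] 246.60584417362787
knob [559.15089043  -8.852603    82.        ] rose [558.96022704 -10.52958022  72.        ]
[495.89048875 107.82092102  68.        ] [ 506.1661598  -135.51252036   68.        ] 243.5503091976526
(array([ 505.95074344, -135.29130892,   66.75893924]), np.float64(1.1282686374019122)) (array([495.87918699, 109.19908414,  63.19391992]), np.float64(2.1213545795927637))
```

```bash
python3 -c "
from h import *
plan([560.5,-9.5,90],[-.042,1,0])"
```

```text
t 6.85 p [536.7  39.4 112.9] F [-0.9 -0.9 -0.3] axes [[0.003, -0.999, -0.041], [-0.0, -0.041, 0.999], [-1.0, -0.003, -0.0]]
shift [ 0.918 -0.869 -1.995]
turn [-0.006 -0.001  0.02 ]
```

Request:
carry_out(rows=[0,0,0,0,-0.43,-1,1,0,0,0,0,-0.87,-2,1,0,0,0,0.3,-0.87,-2,1,0,0,0,0.6,-0.87,-2,1,0,0,0,0.9,-0.87,-2,1])

```text
time: 7.35
tool_pos: [558.4, -9.0, 87.3]
tcp_rot: [72.8, 89.9, 165.2]
ft_force: [0.2, -0.4, -0.4]
finger_gap: 0.2
```

Request:
carry_out(rows=[0,0,0,0.06,0,0,1,0,0,0,0.12,0,0,1,0,0,0,0.18,0,0,1,0,0,0,0.24,0,0,1,0,0,0,0.24,0,0,1])

```text
time: 7.85
tool_pos: [559.5, -9.5, 82.8]
tcp_rot: [-102.0, 90.0, -9.6]
ft_force: [-0.1, -0.1, 0.2]
finger_gap: -0.1
```

```bash
python3 -c "
from h import *
plan([560.5,-9.5,74],[-.042,1,0])
s,_=cam('scene'); cv2.imwrite('pics/s5.png',cv2.resize(s['color'][130:260,230:380,::-1],None,fx=4,fy=4))"
```

```text
t 7.85 p [559.5  -9.5  82.8] F [-0.1 -0.1  0.2] axes [[0.0, -0.999, -0.041], [-0.0, -0.041, 0.999], [-1.0, -0.0, -0.0]]
shift [ 0.354 -0.041 -0.003]
turn [-0.004 -0.     0.001]
```

View pics/s5.png

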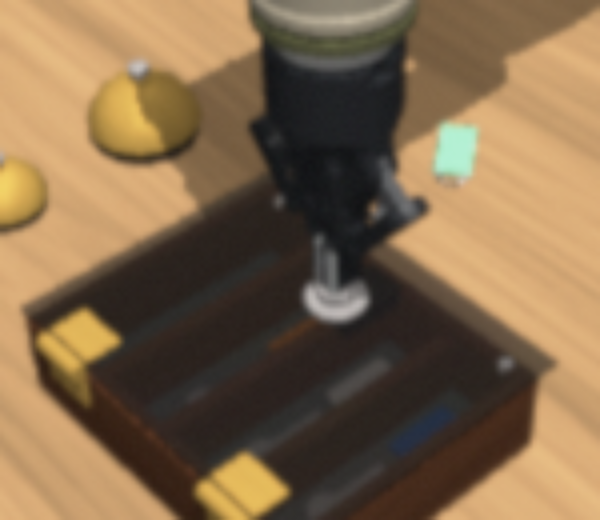

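The tip is right over the knob. Pressing in slowly.

Request:
carry_out(rows=[0,0,0,0.05,0,0,1,0,0,0,0.1,0,0,1,0,0,0,0.15,0,0,1,0,0,0,0.2,0,0,1,0,0,0,0.24,0,0,1])

```text
time: 8.4
tool_pos: [559.8, -9.6, 77.0]
tcp_rot: [-97.2, 90.0, -4.9]
ft_force: [-0.3, -0.6, 4.0]
finger_gap: 0.1
```

Request:
carry_out(rows=[0,0,0,0.03,0,0,1,0,0,0,0.06,0,0,1,0,0,0,0.08,0,0,1,0,0,0,0.08,0,0,1])

```text
time: 8.8
tool_pos: [559.7, -9.6, 74.9]
tcp_rot: [-99.5, 90.0, -7.2]
ft_force: [1.3, 0.4, 2.8]
finger_gap: -0.0
```

Request:
carry_out(rows=[0,0,0,0.02,0,0,1,0,0,0,0.04,0,0,1,0,0,0,0.04,0,0,1])

```text
time: 9.1
tool_pos: [559.7, -9.6, 73.9]
tcp_rot: [-97.8, 90.0, -5.4]
ft_force: [3.3, 0.7, 3.2]
finger_gap: 0.2
```

Request:
carry_out(rows=[0,0,0,0.02,0,0,1,0,0,0,0.04,0,0,1,0,0,0,0.04,0,0,1])

```text
time: 9.4
tool_pos: [559.7, -9.6, 73.1]
tcp_rot: [-98.5, 90.0, -6.1]
ft_force: [1.3, -0.2, 5.0]
finger_gap: 0.1
```

Request:
carry_out(rows=[0,0,0,0.02,0,0,1,0,0,0,0.04,0,0,1,0,0,0,0.04,0,0,1])

```text
time: 9.7
tool_pos: [559.7, -9.6, 72.6]
tcp_rot: [-100.1, 90.0, -7.7]
ft_force: [-0.6, -0.3, 9.3]
finger_gap: 0.0
```

Request:
carry_out(rows=[0,0,0,0.01,0,0,1,0,0,0,0.02,0,0,1,0,0,0,0.02,0,0,1])

```text
time: 10.0
tool_pos: [559.8, -9.7, 72.4]
tcp_rot: [-104.5, 90.0, -12.2]
ft_force: [-2.0, 0.2, 11.9]
finger_gap: -0.1
```

Force has risen to 12 N at the stop: knob fully in. Lifting up.

Request:
carry_out(rows=[0,0,0,-0.1,0,0,1,0,0,0,-0.6,0,0,1,0,0,0,-1.6,0,0,1,0,0,0,-2.6,0,0,1,0,0,0,-2.6,0,0,1])

```text
time: 10.5
tool_pos: [561.5, -9.8, 140.7]
tcp_rot: [-99.2, 89.7, -6.8]
ft_force: [-0.1, 0.3, 1.0]
finger_gap: 0.2
```

```bash
python3 -c "
from h import *
plan([509,-298.5,135],[-.042,1,0])
s,_=cam('scene'); cv2.imwrite('pics/s6.png',cv2.resize(s['color'][130:260,230:380,::-1],None,fx=4,fy=4))"
```

```text
t 10.5 p [561.5  -9.8 140.7] F [-0.1  0.3  1. ] axes [[0.005, -0.999, -0.041], [-0.001, -0.041, 0.999], [-1.0, -0.005, -0.001]]
shift [  0.222   2.576 -11.45 ]
turn [-0.005 -0.006  0.038]
```

View pics/s6.png

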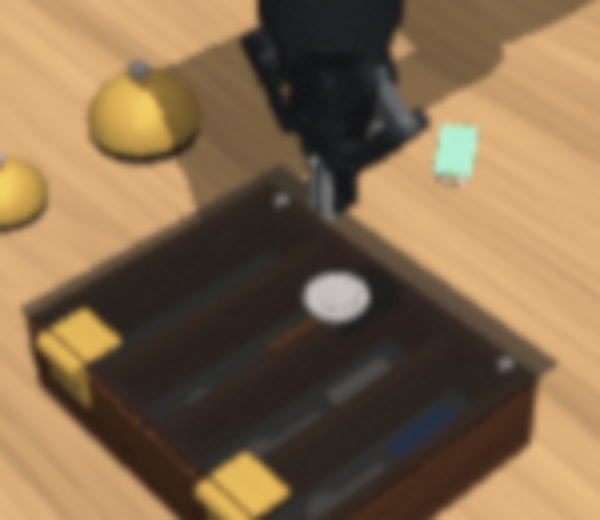

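Request:
carry_out(rows=[0,0,0,0,0.4,-1.8,1,0,0,0,0,0.8,-3.6,1,0,0,0,0,1.2,-5.4,1,0,0,0,0,1.6,-7.2,1,0,0,0,0,2,-9,1])

```text
time: 11.05
tool_pos: [517.2, -237.6, 135.0]
tcp_rot: [57.1, 89.9, 149.5]
ft_force: [1.2, 0.0, -0.3]
finger_gap: 0.1
```

Request:
carry_out(rows=[0,0,0,0,0.3,-1.2,1,0,0,0,0,0.58,-2.45,1,0,0,0,0.4,0.58,-2.45,1,0,0,0,0.8,0.58,-2.45,1,0,0,0,1.2,0.58,-2.45,1])

```text
time: 11.55
tool_pos: [506.1, -296.9, 104.3]
tcp_rot: [44.6, 89.8, 136.9]
ft_force: [-0.1, 0.0, 0.4]
finger_gap: 0.2
```

```bash
python3 -c "
from h import *
plan([509,-298.5,72],[-.042,1,0])
s,_=cam('scene'); cv2.imwrite('pics/s7.png',cv2.resize(s['color'][100:220,200:340,::-1],None,fx=5,fy=5))
s,_=cam('top'); cv2.imwrite('pics/t7.png',s['color'][:,:,::-1])"
```

```text
t 11.55 p [ 506.1 -296.9  104.3] F [-0.1  0.   0.4] axes [[-0.002, -0.999, -0.042], [0.002, -0.042, 0.999], [-1.0, 0.002, 0.002]]
shift [ 1.291 -0.114 -0.073]
turn [-0.003  0.013 -0.013]
```

View pics/s7.png

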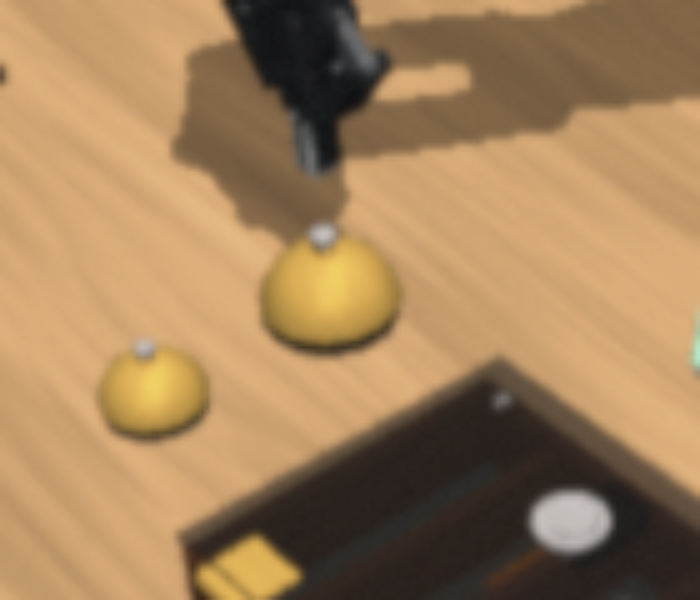

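View pics/t7.png

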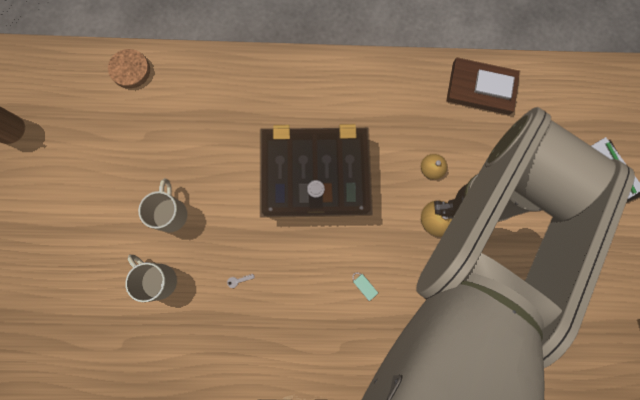

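Request:
carry_out(rows=[0,0,0,0.4,-0.06,-0.05,1,0,0,0,0.8,-0.06,-0.05,1,0,0,0,1.1,-0.06,-0.05,1,0,0,0,1.25,-0.06,-0.05,1,0,0,0,1.25,-0.06,-0.05,1])

```text
time: 12.15
tool_pos: [507.8, -299.0, 74.0]
tcp_rot: [52.9, 89.9, 145.3]
ft_force: [-0.4, 0.3, -1.0]
finger_gap: -0.0
```

```bash
python3 -c "
from h import *
plan([509,-298.5,58],[-.042,1,0])
s,_=cam('scene'); cv2.imwrite('pics/s8.png',cv2.resize(s['color'][100:220,200:340,::-1],None,fx=5,fy=5))"
```

```text
t 12.15 p [ 507.8 -299.    74. ] F [-0.4  0.3 -1. ] axes [[-0.001, -0.999, -0.041], [0.001, -0.041, 0.999], [-1.0, 0.001, 0.001]]
shift [ 0.642 -0.049  0.017]
turn [-0.005  0.007 -0.009]
```

View pics/s8.png

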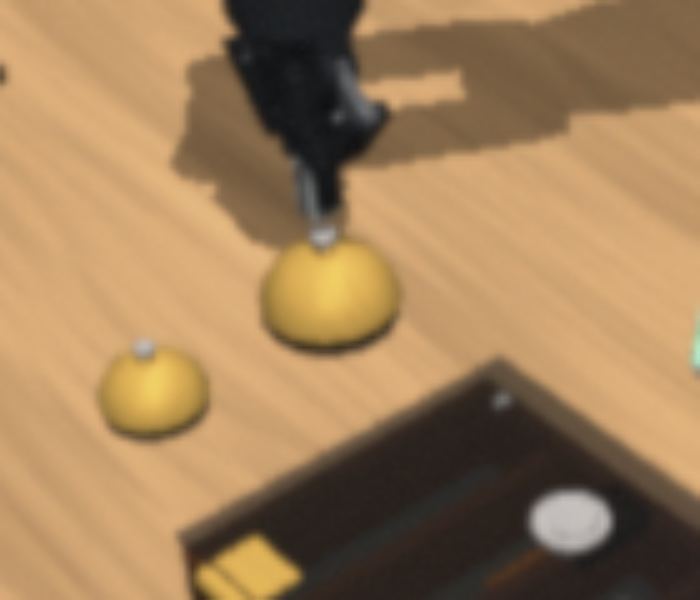

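Request:
carry_out(rows=[0,0,0,0.15,-0.04,0,1,0,0,0,0.3,-0.04,0,1,0,0,0,0.4,-0.04,0,1,0,0,0,0.46,-0.04,0,1,0,0,0,0.46,-0.04,0,1])

```text
time: 12.7
tool_pos: [509.1, -299.3, 63.2]
tcp_rot: [52.2, 90.0, 144.5]
ft_force: [0.4, 0.3, -0.4]
finger_gap: -0.0
```

Request:
carry_out(rows=[0,0,0,0.04,0,0,1,0,0,0,0.08,0,0,1,0,0,0,0.1,0,0,1,0,0,0,0.1,0,0,1])

```text
time: 13.1
tool_pos: [509.5, -299.5, 61.3]
tcp_rot: [-129.5, 90.0, -37.1]
ft_force: [-0.5, 0.5, 1.1]
finger_gap: 0.1
```

Request:
carry_out(rows=[0,0,0,0.04,0,0,1,0,0,0,0.08,0,0,1,0,0,0,0.12,0,0,1,0,0,0,0.12,0,0,1])

```text
time: 13.5
tool_pos: [509.5, -299.5, 58.1]
tcp_rot: [-133.5, 90.0, -41.1]
ft_force: [-0.1, 0.4, 4.0]
finger_gap: 0.1
```

Request:
carry_out(rows=[0,0,0,0.02,0,0,1,0,0,0,0.04,0,0,1,0,0,0,0.04,0,0,1])

```text
time: 13.8
tool_pos: [509.5, -299.5, 57.2]
tcp_rot: [-127.1, 90.0, -34.7]
ft_force: [-0.4, -0.2, 3.9]
finger_gap: 0.3
```

Request:
carry_out(rows=[0,0,0,0.02,0,0,1,0,0,0,0.03,0,0,1,0,0,0,0.03,0,0,1])

```text
time: 14.1
tool_pos: [509.5, -299.6, 57.0]
tcp_rot: [-136.3, 90.0, -44.0]
ft_force: [-1.9, 1.1, 8.3]
finger_gap: 0.2
```

Force jumped to 8 N at 57 mm, so the button is at its stop. Backing off straight up.

Request:
carry_out(rows=[0,0,0,-0.06,0,0,1,0,0,0,-0.3,0,0,1,0,0,0,-1.3,0,0,1,0,0,0,-2.8,0,0,1,0,0,0,-4.5,0,0,1])

```text
time: 14.6
tool_pos: [507.9, -298.4, 168.0]
tcp_rot: [51.6, 89.7, 143.9]
ft_force: [1.1, -1.0, -0.3]
finger_gap: 0.2
```

Request:
carry_out(rows=[0,0,0,-1,1,0,1,0,0,0,-1,2,0,1,0,0,0,-1,2,0,1,0,0,0,-1,2,0,1])

```text
time: 15.0
tool_pos: [459.0, -301.3, 193.5]
tcp_rot: [24.8, 90.0, 117.1]
ft_force: [0.5, 0.6, -0.5]
finger_gap: 0.0
```

```bash
python3 - <<'E'
from h import *
plan([509,-298.5,180])
s,_=cam('scene'); cv2.imwrite('pics/s9.png',s['color'][:,:,::-1])
old=cv2.imread('pics/scene0.png')[:,:,::-1]; ot=cv2.imread('pics/top0.png')[:,:,::-1]
t,_=cam('top'); cv2.imwrite('pics/t9.png',t['color'][:,:,::-1])
def btn(I):  # gold near bell
    m=cv2.inRange(cv2.cvtColor(np.ascontiguousarray(I[140:200,200:300]),cv2.COLOR_RGB2HSV),(14,150,60),(30,255,255)); n,l,st,c=cv2.connectedComponentsWithStats(m); return [(st[i].tolist(),c[i].round(1)) for i in range(1,n) if st[i,4]>60]
print(btn(old),btn(s['color']))
# shifts of mug/tag/key
for nm,A,B,(x0,y0,x1,y1) in(("mugs",ot,t['color'],(120,180,185,305)),("key",ot,t['color'],(215,265,265,300)),("tag",ot,t['color'],(345,268,385,305)),("tagS",old,s['color'],(335,158,352,178)),("keyS",old,s['color'],(400,212,432,232))):
    g=lambda I:cv2.cvtColor(np.ascontiguousarray(I[y0:y1,x0:x1]),cv2.COLOR_RGB2GRAY).astype(np.float32)
    print(nm,cv2.phaseCorrelate(g(A),g(B)))
E
```

```text
t 15.0 p [ 459.  -301.3  193.5] F [ 0.5  0.6 -0.5] axes [[-0.0, -0.999, -0.04], [0.001, -0.04, 0.999], [-1.0, 0.0, 0.001]]
shift [ 0.538 -2.002  0.03 ]
[([53, 8, 20, 20, 229], array([60.9, 17. ])), ([21, 30, 20, 16, 242], array([30.5, 38.3]))] [([53, 8, 26, 21, 408], array([65.4, 18.6])), ([21, 30, 20, 16, 235], array([30.5, 38.2]))]
mugs ((0.004100263081099342, 0.48630541852217846), 0.9944438042640686)
key ((0.040894257644733756, 0.04688101758831564), 0.9616710466808743)
tag ((0.015428649963983077, 0.0587123290640541), 1.0027974021434785)
tagS ((-0.20572522581410269, 0.05618689805417887), 0.3876305772198571)
keyS ((-0.05671197040686238, -0.0831261406354038), 0.9897134430706501)
```

View pics/s9.png

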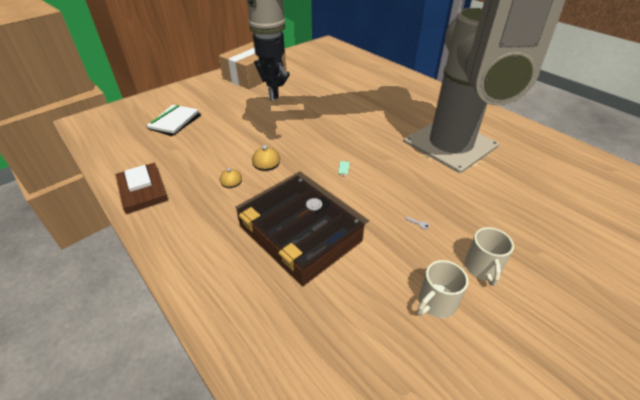

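Everything is in place: the lid is shut, the knob is in, the bell is unmoved (same left and top edge as before) and the arm is clear. Handing in.

```bash
python3 -c "
from bench import *
print(hand_in())"
```

```text
the job is handed in; nothing more can be done
None
```

I shut the lid, pressed the latch knob in and rang the bell, in that order, and handed the job in at about 15 s. The hand-in gives no verdict.

- **Lid:** I pushed it down along its arc with shut fingertips, about 50 mm to the side of the knob. It took 1–2 N, and 6 N on the bumpers at the end. The picture afterwards showed it shut with the knob still out. Its front corners came out at 67 and 63 mm above the counter, against the expected 68 mm. I put the 63 mm down to measurement error, since its rays missed each other by 2 mm.
- **Latch knob:** It slid in at 3–5 N, and the force rose to 12 N at the stop. The pictures show it seated in its rose.
- **Bell:** I used the larger one, measured at 87 mm across with its button at about 61 mm. The button took 4 N, then 8 N at its stop, with the fingertip at 57 mm.

**Last checks:**
- The bell's left and top edges in the picture stayed at the same pixels. Its centroid moved only because the lid no longer covers part of it.
- Mugs, tag and key moved by less than half a pixel in the top view (about 1 mm). One scene-view match, on the tag, was weak but also showed no movement.
- The arm was clear of everything, and the wrist force was within its noise.

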